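# Jack up the side of the griddle and hold the handle down

## Robot

A 6-joint arm with a two-finger parallel gripper is mounted at the origin on the work surface. World frame = base frame: x ahead of the robot, y to its left, z up, the work surface at z = 0. Lengths are in m, angles in rad, forces in N, time in s.
With the tool pointing down it reaches from about 0.3 to 0.875 m from the base axis. Payload 6.4 kg.
Tool frame: the origin (TCP) lies on the centre line of the jaws, within the pads' length; the fingertips stand 25 mm ahead of it and the grasp point (between the pads) lies 6 mm ahead of it (ctrl.tip_reach is the distance from the TCP to the fingertips, in m); z points along the fingers, y is the line along which they close (so a half turn about z gives the same grasp; the last joint's range is limited). The gripper opens to 85 mm and grips with 20 to 120 N. Pads are 22 mm wide; open, the fingers measure 114 mm over their backs; the gripper's body (76 mm by 85 mm) begins 54 mm behind the grasp point. The pads swing forward as they close: fully open they stand 13 mm farther back than shut.
Start: joints at [-1.318, 0.181, 1.607, -0, 1.354, -0.206], TCP at [0.255, -0.516, 0.256] pointing down, gripper open.
Joint ranges: [-2.99, 2.99], [-0.89, 2.07], [0.3, 2.58], [-1.14, 4.28], [0, 2.63], [-3.12, 3.12]. Speed limits (rad/s): [2.57, 2.57, 3.01, 3.14, 3.14, 3.14].

## Interface

Orientations are given as a unit quaternion [w, x, y, z].
In Python, from bench import ctrl gives the robot as it stands.
- The arm moves only by the tool servo_tool, never from a script. Its argument "motion" is a list that holds one entry, the list of rows, each a list of 5 numbers: the shift along the tool's x, y, z in cm, then the turn about the tool's z in degrees, then the closure, from -1 (fully open) to 1 (shut). In form: [[[dx, dy, dz, twist, claw], ...]]. A call has 1 to 5 rows; each row is the pose to reach, as a shift and turn from the pose commanded when the call began, along the tool's axes at that moment; what a row does not reach only later rows make up. A row lasts 1/10 s, in which the tool goes at most 50 mm and 8.59 degrees, less where a joint would pass 70% of its speed; a pose out of reach is approached as far as the arm can. A call with a gripper value outside its range is refused whole. The fingers move at their own pace and stop on an object; the grip force is fixed at half the most. Time passes only in rows, so rows that repeat a pose let the fingers close. It gives the time, the measured TCP pose, the force, the opening and the grip force at its end, in the units of the state.
- ctrl.get_obs(): the state, without advancing time (a new reading comes with each control period).
- ctrl.camera(name): name is "side" or "top"; returns a dict with "pixels" (480x640x3 uint8, red, green, blue), "depth" (480x640 float32, m along the optical axis (not along the pixel's ray), 0 where there is no reading), "fx", "fy", "cx", "cy" (pixels), "k1" (the pictures are not rectified: a ray, as slopes to the right and down, at radius r is drawn at 1 + k1 r^2 times it, then the intrinsics apply), "R" (3x3) and "t" (3): a world point X has camera coordinates R X + t. Camera axes: x right, y down, z forward; pixel columns grow to the right and rows downward; lengths in m; the calibration is good to about 2 mm. A picture is of the moment at which its call begins.
- ctrl.hand_in(): hands the job in; it is judged then, once.
The state is a dict: "time_s": time; "q": joint angles; "dq": joint speeds; "joint_efforts": joint torques, N m; "eef_pos": TCP position; "eef_rot": TCP orientation; "wrist_force": force on the tool from outside, world axes, zero at the start; "torque": the same for the moment, N m; "opening": opening from 0.0 (shut) to 1.0 (fully open); "grasp_force": force on a finger pad.
Only numpy, scipy, OpenCV 4.12 (cv2) and the standard library are available. Lean on these libraries where they do the work, as an engineer would, in place of code of your own. Each camera call takes 0.05 s, during which the arm holds its last target. There are 200 camera calls.

## Task

I have to reset the griddle's two feet below its yellow lifting tab. Stand the red ratchet jack flat on the counter with its saddle centred under the lift pad (the red and white spot on top of the tab marks it) and pump the jack's handle in full strokes, all the way down and all the way up again, until both feet on that side hang at least a centimetre clear of the counter. My fingers will be under there, so finish on a down stroke and stay there: keep holding the handle fully down, with the griddle resting on the saddle and nothing else of yours touching it; do not shove the griddle about, and leave the other things on the counter where they are.

Things in the scene. Friction and masses are not known exactly. Their poses are not given: they have to be found in the camera images.
- griddle: countertop griddle, 5.5 kg, loose, on four round feet (32 mm across, at x +-115, y +-135 mm). Steel body 310 x 330 mm (x, y), underside 35 mm, dark plate 97 mm, low guards 116 mm above the counter. Origin under its centre at foot level; +x: control panel with two knobs; -y: side with the yellow lifting tab
- lift_pad (a point): centre of the underside of the lift pad, a black rubber disc (28 mm across, 6 mm thick) under the yellow tab, 65 mm above the counter at the start, at (0, -200, 65) mm in the griddle's frame; a red disc with white centre on the tab's top lies straight above it. The tab: level plate 52 mm wide, 71 to 77 mm high, out to y = -225 mm (body side at -165), open below and on three sides
- foot_near (a point): centre of the underside of one griddle foot on the tab side, at (-115, -135, 0) mm in the griddle's frame; height 0 while it stands on the counter
- foot_far (a point): the same for the other foot on the tab side, at (115, -135, 0) mm
- jack: ratchet jack, 0.9 kg, loose. Origin: underside of the base plate, below the frame's middle; +x to the saddle, handle to -x. Red base plate x -145 to +96, 85 wide, 8 mm thick. Take it by the aluminium frame: x -45 to +45, 36 wide across y, 8 to 46 mm high (the ratchet between its sides, at x +12, is 59 high). Ahead of the frame the ram's guide, 44 across, 40 high, at x +66 mm
- saddle (a point): centre of the top of the saddle, a flat steel disc of 40 mm diameter and 8 mm thickness on the ram, at (66, 0, 57 + ram travel) mm in the jack's frame, so 8 mm below the lift pad's underside at the start
- ram (a joint): how far the ram is out, m: 0 (start) to 0.036. A full down stroke of the handle raises it 8 to 9 mm and the up stroke lets it settle 1 to 3 mm before the holding pawls catch: about 6 mm gained per full stroke. It only goes up. The tab-side feet rise 0.8 mm per mm once the saddle touches the pad
- handle (a joint): angle of the handle, rad: 0 = up (27 degrees above level; its spring returns it there when let go), 0.48 = fully down on its stop (level). Hinge at (12, 0, 34) mm in the jack's frame, axis along the jack's y. Pressing the grip down takes about 3 N without load and 6 to 10 N with the griddle on the saddle
- grip (a point): centre line of the black handle grip, 160 mm from the hinge: at (-131, 0, 106) mm in the jack's frame with the handle up, (-148, 0, 32) mm with it fully down. The grip is a round sleeve 25 mm thick with round ends that runs from 113 to 195 mm from the hinge; press it down from above, or take it between the fingers
- mug: turquoise ceramic mug, 82 mm across, 95 mm high, origin under its centre; leave alone
- tin: closed round cast aluminium tin, 104 mm across, 91 mm high with its knob, origin under its centre; leave alone
- bowl: round glass prep bowl, 120 mm across, 55 mm high, origin under its centre; leave alone
- mill: dark wooden pepper mill, 54 mm across, 150 mm high, origin under its centre; leave alone

How it is judged:
By the outcome, as a careful person would: the job done as asked, in the order asked, and still so for the second after the job is handed in, while the arm keeps its last pose, push and grip.
It also fails if it takes over 64 s, if anything falls off the work surface, if the arm or the gripper's body presses on something with over 40 N, if the wrist force passes 120 N, or if a joint passes its speed limit or range.

## Working session

There is one attempt and no reset: what is moved stays moved. The work goes in short steps, Python scripts to look and compute and a tool call to move; the robot and the scene stay as the last step left them, time stands still between calls to the robot, and variables do not carry over. Pictures are saved under pics/ and viewed, at most 10 in all, crops included, and the job is handed in when it is done.

Besides the shell and the picture viewer there is one more tool, called after ">>>" as name(argument=value, ...) on one line, values as JSON. servo_tool: Moves the arm, as the interface text tells. Its arguments: {"type":"object","properties":{"motion":{"type":"array"}},"required":["motion"]}

```bash
mkdir -p pics
cat > h.py <<'E'
import numpy as np, cv2
from bench import ctrl
def snap(n,f):
    c=ctrl.camera(n); cv2.imwrite(f'pics/{f}.png',c['pixels'][:,:,::-1]); np.save(f'pics/{f}.npy',c,allow_pickle=True); return c
def load(f): return np.load(f'pics/{f}.npy',allow_pickle=True).item()
def ray(c,u,v):
    K=np.array([[c['fx'],0,c['cx']],[0,c['fy'],c['cy']],[0,0,1]]);
    p=cv2.undistortPoints(np.array([[[u,v]]],float),K,np.array([c['k1'],0,0,0.]))[0,0]
    return np.r_[p,1]
def atz(c,u,v,z):
    R=np.array(c['R']);t=np.array(c['t']); d=R.T@ray(c,u,v); o=-R.T@t
    return o+d*(z-o[2])/d[2]
def dep(c,u,v):
    R=np.array(c['R']);t=np.array(c['t']); D=c['depth'][int(v)-1:int(v)+2,int(u)-1:int(u)+2]; D=np.median(D[D>0]) if (D>0).any() else np.nan
    return R.T@(ray(c,u,v)*D-t)
def proj(c,X):
    p=np.array(c['R'])@np.array(X)+np.array(c['t']); a=p[:2]/p[2]; a=a*(1+c['k1']*(a@a)); return a*[c['fx'],c['fy']]+[c['cx'],c['cy']]
E
python3 - <<'E'
from h import *
np.set_printoptions(precision=4,suppress=True)
for n in('top','side'):
    c=snap(n,n+'0'); print(n,c['k1'],c['fx'],-np.array(c['R']).T@c['t'])
print(ctrl.get_obs(),ctrl.tip_reach)
E
```

```text
top 0.004621436502515392 507.2556428920762 [ 0.4903 -0.0112  1.2964]
side 0.03653813665215672 591.9597560971489 [0.3252 0.9573 1.2191]
{'time_s': 0.1, 'q': array([-1.3183,  0.1815,  1.6079, -0.    ,  1.3538, -0.2063]), 'dq': array([ 0.0008, -0.0006, -0.0023, -0.0002,  0.0018,  0.    ]), 'joint_efforts': array([  0.0007, -44.587 , -35.224 ,  -0.0002,   0.0041,  -0.    ]), 'eef_pos': array([ 0.2546, -0.5151,  0.2555]), 'eef_rot': array([-0.0008,  0.9738,  0.2274, -0.    ]), 'wrist_force': array([-0.2758,  0.2525,  0.3886]), 'torque': array([0.0171, 0.0595, 0.0132]), 'grasp_force': 0.0, 'opening': 0.9960373639788956} 0.025
```

View pics/top0.png

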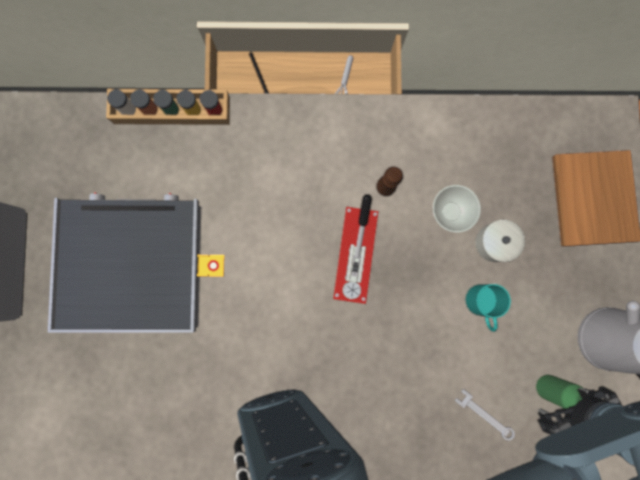

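View pics/side0.png

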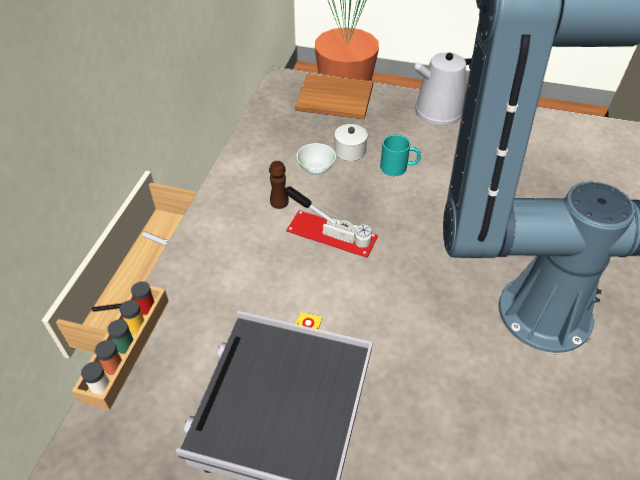

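Top view: griddle left (tab dot about (213,266)), red jack at about (356,255) with the saddle near (352,290) and the grip near (366,205); mill at (390,180), bowl, tin and mug to the right. I'll enlarge the jack and tab.

Run:
```python
from h import *
np.set_printoptions(precision=4,suppress=True)
c=load('top0'); im=c['pixels'][:,:,::-1]
a=cv2.resize(im[160:320,185:425],None,fx=3.33,fy=3.33,interpolation=cv2.INTER_CUBIC)
cv2.imwrite('pics/crop0.png',a)
for n,u,v,z in [('dot',213,266,.077),('saddle',352,290,.057),('grip',366,205,.106),('mill',390,180,.15)]:
    print(n,atz(c,u,v,z),dep(c,u,v))
# automatic: red plate mask, yellow mask
hsv=cv2.cvtColor(im,cv2.COLOR_BGR2HSV)
m=(((hsv[...,0]<8)|(hsv[...,0]>172))&(hsv[...,1]>150)&(hsv[...,2]>100)).astype(np.uint8)
m[:,:330]=0;m[:,400:]=0
pts=np.argwhere(m)[:,::-1]
P=np.array([atz(c,u,v,.008)[:2] for u,v in pts]).astype(np.float32)
print('red',cv2.minAreaRect(P), cv2.boxPoints(cv2.minAreaRect(P)))
m=((hsv[...,0]>18)&(hsv[...,0]<35)&(hsv[...,1]>150)).astype(np.uint8);m[:,:195]=0;m[:,230:]=0;m[:240]=0;m[290:]=0
P=np.array([atz(c,u,v,.077)[:2] for u,v in np.argwhere(m)[:,::-1]]).astype(np.float32)
print('yel',cv2.boxPoints(cv2.minAreaRect(P)))
for u,v in [(55,199),(198,200),(50,331),(195,331)]: print(atz(c,u,v,.116),dep(c,u,v))
```

```text
dot [0.5414 0.2317 0.077 ] [0.5414 0.2315 0.0781]
saddle [ 0.4842 -0.1028  0.057 ] [ 0.4842 -0.1029  0.055 ]
grip [ 0.6855 -0.1334  0.106 ] [ 0.683  -0.1319  0.1207]
mill [ 0.7365 -0.1845  0.15  ] [ 0.7385 -0.1859  0.1407]
red ((0.5739748477935791, -0.11585450172424316), (0.08021028339862823, 0.235162615776062), 81.782958984375) [[ 0.4519 -0.1387]
 [ 0.6846 -0.1724]
 [ 0.6961 -0.093 ]
 [ 0.4633 -0.0594]]
yel [[0.5179 0.2093]
 [0.5659 0.2077]
 [0.5679 0.268 ]
 [0.5199 0.2696]]
[0.6956 0.5937 0.116 ] [0.6959 0.5947 0.114 ]
[0.6944 0.2619 0.116 ] [0.7143 0.2886 0.0008]
[0.3914 0.5907 0.116 ] [0.3912 0.5922 0.113 ]
[0.3909 0.262  0.116 ] [ 0.3811  0.289  -0.0006]
```

View pics/crop0.png

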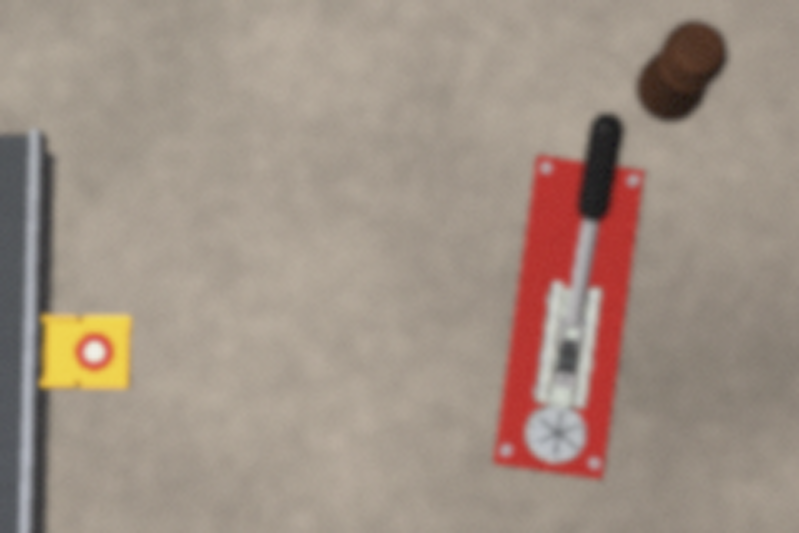

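Saddle measured two ways agrees at (0.484,-0.103); jack yaw 171.8°, pad at (0.541,0.232). The plan is to grasp the frame with tool x along jack +x, then set the jack at yaw 90°.

```bash
cat >> h.py <<'E'
def go(x,y,z,yaw,o=None):
    o=ctrl.get_obs(); from scipy.spatial.transform import Rotation as Ro
    q=o['eef_rot']; R=Ro.from_quat([q[1],q[2],q[3],q[0]]).as_matrix()
    y0=np.degrees(np.arctan2(R[1,0],R[0,0])); d=R.T@(np.array([x,y,z])-o['eef_pos'])*100
    print('t',o['time_s'],'pos',o['eef_pos'].round(4),'yaw',y0.round(2),'F',o['wrist_force'].round(1),'move',d.round(2),'twist',round((y0-yaw+180)%360-180,2))
E
python3 -c "
from h import *
go(.5614,-.1139,.25,171.8)"
```

```text
t 0.1 pos [ 0.2546 -0.5151  0.2555] yaw 26.29 F [-0.3  0.3  0.4] move [ 45.28 -22.38   0.6 ] twist -145.51
```

>>> servo_tool(motion=[[[45.3,-22.4,0,-145.5,-1],[45.3,-22.4,0,-145.5,-1],[45.3,-22.4,0,-145.5,-1],[45.3,-22.4,0,-145.5,-1],[45.3,-22.4,0,-145.5,-1]]])

```text
time_s: 0.6
eef_pos: [0.4072, -0.3151, 0.256]
eef_rot: [-0.0, 0.821, 0.571, 0.0]
wrist_force: [1.2, -1.5, 0.4]
opening: 1.003
grasp_force: 0.0
```

```bash
python3 -c "
from h import *
go(.5614,-.1139,.20,171.8)"
```

```text
t 0.6 pos [ 0.4072 -0.3151  0.256 ] yaw 69.59 F [ 1.2 -1.5  0.4] move [24.23  7.44  5.6 ] twist -102.21
```

>>> servo_tool(motion=[[[24.2,7.4,0,-102.2,-1],[24.2,7.4,0,-102.2,-1],[24.2,7.4,0,-102.2,-1],[24.2,7.4,0,-102.2,-1],[24.2,7.4,2,-102.2,-1]]])

```text
time_s: 1.1
eef_pos: [0.56, -0.1202, 0.2408]
eef_rot: [0.002, 0.555, 0.832, 0.0]
wrist_force: [1.3, -1.7, 0.6]
opening: 0.997
grasp_force: 0.0
```

```bash
python3 -c "
from h import *
go(.5614,-.1139,.16,171.8)"
```

```text
t 1.1 pos [ 0.56   -0.1202  0.2408] yaw 112.62 F [ 1.3 -1.7  0.6] move [0.56 0.35 8.08] twist -59.18
```

>>> servo_tool(motion=[[[0,0,2,-59.2,-1],[0,0,4,-59.2,-1],[0,0,4,-59.2,-1],[0,0,4,-59.2,-1],[0,0,4,-59.2,-1]]])

```text
time_s: 1.6
eef_pos: [0.5572, -0.1215, 0.1978]
eef_rot: [-0.001, 0.212, 0.977, 0.0]
wrist_force: [-0.4, 0.6, -0.0]
opening: 0.999
grasp_force: 0.0
```

>>> servo_tool(motion=[[[0,0,0,-16.3,-1],[0,0,0,-16.3,-1],[0,0,0,-16.3,-1]]])

```text
time_s: 1.9
eef_pos: [0.5573, -0.1217, 0.1982]
eef_rot: [-0.0, 0.074, 0.997, 0.0]
wrist_force: [1.3, -0.5, 0.9]
opening: 1.0
grasp_force: 0.0
```

```bash
python3 -c "
from h import *
go(.5614,-.1139,.04,171.8)"
```

```text
t 1.9 pos [ 0.5573 -0.1217  0.1982] yaw 171.57 F [ 1.3 -0.5  0.9] move [-0.31  0.82 15.82] twist -0.23
```

>>> servo_tool(motion=[[[-0.3,0.8,2,-0.2,-1],[-0.3,0.8,6,-0.2,-1],[-0.3,0.8,10,-0.2,-1],[-0.3,0.8,13,-0.2,-1],[-0.3,0.8,15.2,-0.2,-1]]])

```text
time_s: 2.4
eef_pos: [0.5602, -0.1137, 0.0439]
eef_rot: [-0.002, 0.074, 0.997, 0.001]
wrist_force: [0.3, -0.3, -0.3]
opening: 0.998
grasp_force: 0.0
```

```bash
python3 -c "
from h import *
go(.5614,-.1139,.04,171.8)"
```

```text
t 2.4 pos [ 0.5602 -0.1137  0.0439] yaw 171.46 F [ 0.3 -0.3 -0.3] move [-0.12 -0.    0.39] twist -0.34
```

>>> servo_tool(motion=[[[0,0,0.3,-0.3,-0.5],[0,0,0.3,-0.3,0.5],[0,0,0.3,-0.3,1],[0,0,0.3,-0.3,1],[0,0,0.3,-0.3,1]]])

```text
time_s: 2.9
eef_pos: [0.5632, -0.1154, 0.0459]
eef_rot: [0.002, 0.07, 0.998, -0.001]
wrist_force: [-1.0, -2.1, 6.4]
opening: 0.408
grasp_force: 64.1
```

>>> servo_tool(motion=[[[0,0,0,0,1],[0,0,0,0,1],[0,0,0,0,1],[0,0,-1,0,1],[0,0,-4,0,1]]])

```text
time_s: 3.4
eef_pos: [0.5577, -0.1124, 0.0802]
eef_rot: [-0.005, 0.07, 0.998, 0.002]
wrist_force: [-0.8, -1.2, -10.7]
opening: 0.41
grasp_force: 62.9
```

```bash
python3 -c "
from h import *
go(.5414,.03,.08,171.8)"
```

```text
t 3.4 pos [ 0.5577 -0.1124  0.0802] yaw 171.97 F [ -0.8  -1.2 -10.7] move [ 3.6  13.87  0.1 ] twist 0.17
```

>>> servo_tool(motion=[[[1,3,0,0,1],[2,6,-1,0,1],[3,9,-1,8,1],[3.6,12,-1,16,1],[3.6,13.9,-1,24,1]]])

```text
time_s: 3.9
eef_pos: [0.5427, 0.0311, 0.0926]
eef_rot: [-0.002, 0.278, 0.961, 0.0]
wrist_force: [0.6, -0.6, -9.9]
opening: 0.411
grasp_force: 63.0
```

>>> servo_tool(motion=[[[0,0,0,8,1],[0,0,0,16,1],[0,0,0,24,1],[0,0,0,32,1],[0,0,0,40,1]]])

```text
time_s: 4.4
eef_pos: [0.5438, 0.0289, 0.0928]
eef_rot: [-0.001, 0.59, 0.807, -0.001]
wrist_force: [0.2, 0.5, -9.1]
opening: 0.411
grasp_force: 63.0
```

>>> servo_tool(motion=[[[0,0,0,8,1],[0,0,0,14,1],[0,0,0,17.8,1],[0,0,0,17.8,1],[0,0,0,17.8,1]]])

```text
time_s: 4.9
eef_pos: [0.5444, 0.0286, 0.0931]
eef_rot: [-0.001, 0.705, 0.709, -0.001]
wrist_force: [0.0, 0.6, -9.7]
opening: 0.41
grasp_force: 63.1
```

Run:
```python
from h import *
go(.5414,.1,.06,90)
c=snap('top','top1'); cv2.imwrite('pics/crop1.png',cv2.resize(c['pixels'][160:400,180:420,::-1],None,fx=2.5,fy=2.5,interpolation=cv2.INTER_CUBIC))
```

```text
t 4.9 pos [0.5444 0.0286 0.0931] yaw 90.31 F [ 0.   0.6 -9.7] move [ 7.14 -0.26  3.31] twist 0.31
```

View pics/crop1.png

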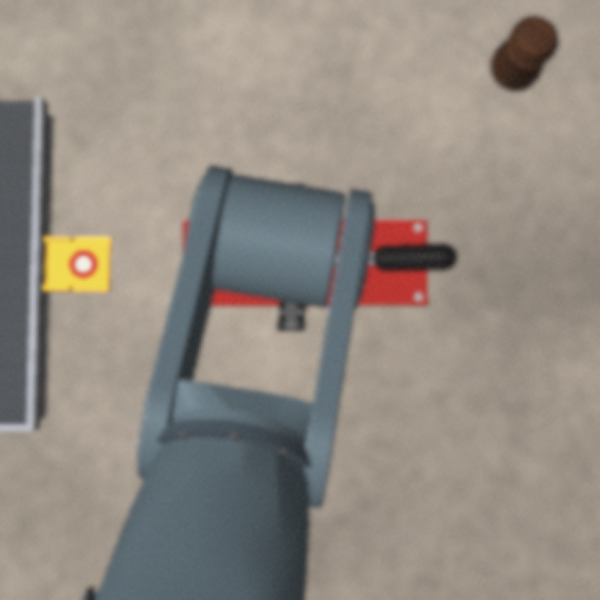

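Jack held with its plate parallel to the tool: rear corners at crop (428,220) and (428,305), front corner (183,220), grip end (455,257). Next I measure its pose in the hand.

Run:
```python
from h import *
np.set_printoptions(precision=4,suppress=True)
c=load('top1')
for u,v in [(418,228),(418,297),(400,290),(388,235),(190,235),(300,298),(230,298),(440,257),(390,257)]:
    print(u,v,dep(c,180+u/2.5,160+v/2.5))
for u,v in [(428,220),(428,305),(183,220)]: print(atz(c,180+u/2.5-.3,160+v/2.5-.3,.057))
d=atz(c,180+83/2.5-.3,160+264/2.5-.3,.077);print('dot',d)
hsv=cv2.cvtColor(c['pixels'],cv2.COLOR_RGB2HSV)
m=(((hsv[...,0]<8)|(hsv[...,0]>172))&(hsv[...,1]>150)&(hsv[...,2]>100)).astype(np.uint8)
m[:,:240]=0;m[:,380:]=0;m[:230]=0;m[300:]=0
P=np.array([atz(c,u,v,.057)[:2] for u,v in np.argwhere(m)[:,::-1]]).astype(np.float32)
print(cv2.boxPoints(cv2.minAreaRect(P)))
```

```text
418 228 [ 0.579  -0.0915  0.0557]
418 297 [ 0.5114 -0.0913  0.0549]
400 290 [ 0.5183 -0.0738  0.0529]
388 235 [ 0.5721 -0.0621  0.055 ]
190 235 [0.5462 0.087  0.4445]
300 298 [0.5047 0.0141 0.4037]
230 298 [0.5103 0.0923 0.0538]
440 257 [ 0.5449 -0.1034  0.1725]
390 257 [ 0.5458 -0.0599  0.1515]
[ 0.5875 -0.1005  0.057 ]
[ 0.5043 -0.1002  0.057 ]
[0.5871 0.1393 0.057 ]
dot [0.5431 0.232  0.077 ]
[[ 0.505   0.1089]
 [ 0.5087 -0.097 ]
 [ 0.5851 -0.0956]
 [ 0.5813  0.1103]]
```

>>> servo_tool(motion=[[[1,-0.3,1,0.2,1],[3,-0.3,2.5,0.2,1],[4.5,-0.3,3.8,0.2,1],[5,-0.3,4.3,0.2,1],[5,-0.3,4.3,0.2,1]]])

```text
time_s: 5.45
eef_pos: [0.5409, 0.0795, 0.0491]
eef_rot: [-0.001, 0.706, 0.708, -0.001]
wrist_force: [-0.9, 0.5, -9.8]
opening: 0.409
grasp_force: 63.0
```

Run:
```python
from h import *
np.set_printoptions(precision=4,suppress=True)
go(.5414,.1506,.048,90)
c=snap('side','side1'); cv2.imwrite('pics/crop2.png',cv2.resize(c['pixels'][180:360,230:430,::-1],None,fx=3,fy=3,interpolation=cv2.INTER_CUBIC))
c=load('top1')
p=c['pixels'][255:277,203:223].astype(int)
m=(p[...,1]-p[...,2]<30)&~((p[...,0]>150)&(p[...,1]>110)&(p[...,2]<100)) # red or white
n,l,s,ce=cv2.connectedComponentsWithStats(m.astype(np.uint8))
for i in range(1,n): print(s[i][4],ce[i]+[203,255],atz(c,*(ce[i]+[203,255]),.077))
```

```text
t 5.45 pos [0.5409 0.0795 0.0491] yaw 90.12 F [-0.9  0.5 -9.8] move [7.11 0.07 0.11] twist 0.12
56 [212.9821 264.9464] [0.5439 0.2318 0.077 ]
```

View pics/crop2.png

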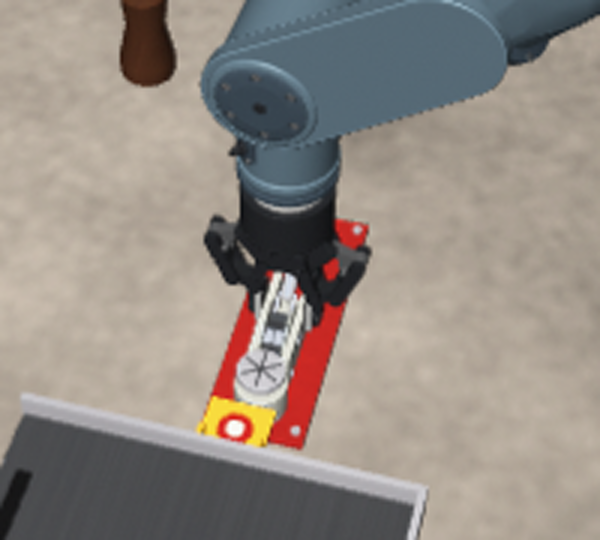

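Side view: saddle at crop (261,370), tab dot at (235,428), jack lined up with the tab and clear of it. I'll compare both in this one camera.

Run:
```python
from h import *
np.set_printoptions(precision=4,suppress=True)
c=load('side1')
f=lambda U,V:(230+(U+.5)/3-.5,180+(V+.5)/3-.5)
s=atz(c,*f(261,370),.060); d=atz(c,*f(235,428),.077); print(s,d,d-s,dep(c,*f(261,370)),dep(c,*f(235,428)))
```

```text
[0.5382 0.1591 0.06  ] [0.5401 0.2283 0.077 ] [0.0019 0.0691 0.017 ] [0.538  0.1596 0.0607] [0.54   0.2285 0.0774]
```

>>> servo_tool(motion=[[[2,0.1,0,0,1],[4,0.15,0,0.1,1],[6,0.15,0,0.1,1],[7,0.15,0,0.1,1],[7,0.15,0,0.1,1]]])

```text
time_s: 6.0
eef_pos: [0.5442, 0.149, 0.0512]
eef_rot: [0.0, 0.707, 0.707, 0.0]
wrist_force: [-0.2, -0.4, -10.3]
opening: 0.412
grasp_force: 63.1
```

>>> servo_tool(motion=[[[0,0,0.1,0,1],[0,0,0.2,0,1],[0,0,0.3,0,1],[0,0,0.3,0,1]]])

```text
time_s: 6.4
eef_pos: [0.5437, 0.1477, 0.0474]
eef_rot: [-0.0, 0.708, 0.706, -0.0]
wrist_force: [-0.2, -0.1, -9.1]
opening: 0.408
grasp_force: 63.1
```

Run:
```python
from h import *
go(.5425,.1497,.046,90)
c=snap('side','side2'); t=snap('top','top2')
a=cv2.resize(c['pixels'][200:350,230:380,::-1],(500,500),interpolation=cv2.INTER_CUBIC)
cv2.imwrite('pics/crop3.png',a)
hsv=cv2.cvtColor(t['pixels'],cv2.COLOR_RGB2HSV)
m=(((hsv[...,0]<8)|(hsv[...,0]>172))&(hsv[...,1]>150)&(hsv[...,2]>100)); m[:,:225]=0;m[:,380:]=0;m[:230]=0;m[300:]=0
pts=np.argwhere(m)[:,::-1]
for u in (pts[:,0].max(),): print(atz(t,u+.5,265,.008),[ (atz(t,k,pts[pts[:,0]==k][:,1].min()-.5,.008)[0].round(4),atz(t,k,pts[pts[:,0]==k][:,1].max()+.5,.008)[0].round(4)) for k in range(u-20,u-2,3)])
```

```text
t 6.4 pos [0.5437 0.1477 0.0474] yaw 89.85 F [-0.2 -0.1 -9.1] move [ 0.2  -0.12  0.14] twist -0.15
[0.54709068 0.02164967 0.008     ] [(np.float64(0.5839), np.float64(0.5053)), (np.float64(0.5839), np.float64(0.5053)), (np.float64(0.5839), np.float64(0.5053)), (np.float64(0.5839), np.float64(0.5053)), (np.float64(0.584), np.float64(0.5053)), (np.float64(0.584), np.float64(0.5053))]
```

View pics/crop3.png

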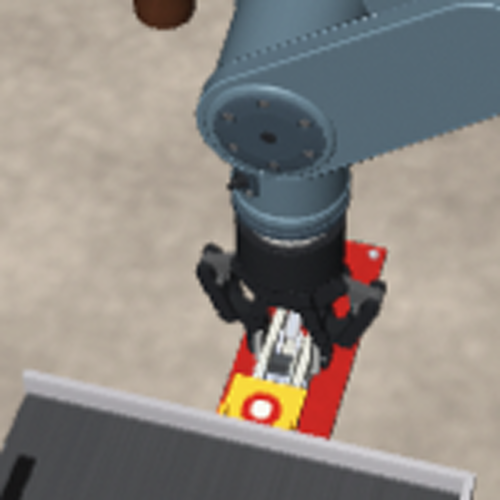

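Side view: tab dot at crop (260,408) sits over the ram, with the jack under the tab. Plate edges from the top view say about 1 mm off in x and y; trim that and lower to contact.

>>> servo_tool(motion=[[[0.1,-0.1,0.1,0,1],[0.1,-0.1,0.2,0,1],[0.1,-0.1,0.25,0,1],[0.1,-0.1,0.25,0,1]]])

```text
time_s: 6.9
eef_pos: [0.5427, 0.1494, 0.0458]
eef_rot: [-0.0, 0.708, 0.707, -0.0]
wrist_force: [-4.5, -0.8, 1.3]
opening: 0.412
grasp_force: 64.6
```

>>> servo_tool(motion=[[[0,0,0,0,0],[0,0,0,0,-1],[0,0,0,0,-1],[0,0,0,0,-1],[0,0,0,0,-1]]])

```text
time_s: 7.4
eef_pos: [0.5431, 0.1493, 0.0454]
eef_rot: [0.0, 0.708, 0.706, 0.0]
wrist_force: [-0.9, -0.4, -0.4]
opening: 1.001
grasp_force: 0.0
```

>>> servo_tool(motion=[[[0,0,-2,0,-1],[0,0,-6,0,-1],[0,0,-10,0,-1],[-4,0,-13,0,1],[-9,0,-13,0,1]]])

```text
time_s: 7.9
eef_pos: [0.5458, 0.0597, 0.1807]
eef_rot: [0.004, 0.706, 0.708, 0.003]
wrist_force: [1.4, -1.5, 0.4]
opening: 0.691
grasp_force: 0.0
```

Run:
```python
from h import *
go(.543,.035,.155,90)
np.set_printoptions(precision=4,suppress=True)
t=snap('top','top3')
cv2.imwrite('pics/crop4.png',cv2.resize(t['pixels'][200:340,180:360,::-1],None,fx=4,fy=4,interpolation=cv2.INTER_CUBIC))
```

```text
t 7.9 pos [0.5458 0.0597 0.1807] yaw 90.14 F [ 1.4 -1.5  0.4] move [-2.47 -0.31  2.57] twist 0.14
```

View pics/crop4.png

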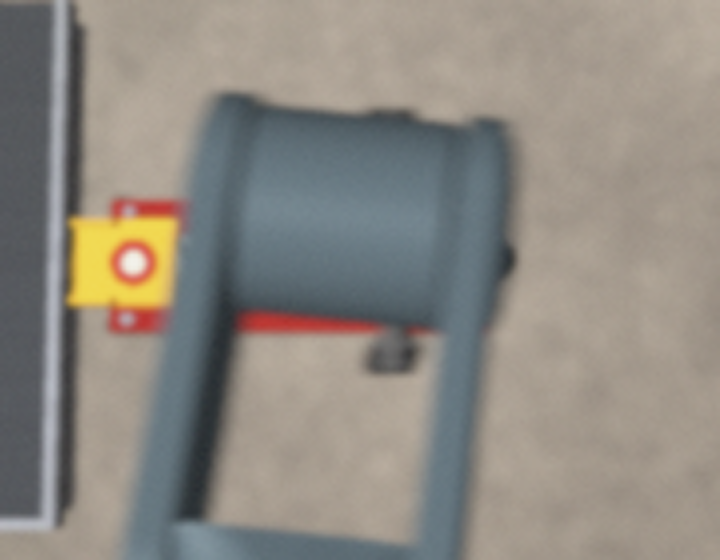

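The plate's front end shows beside the tab: front edge at crop x 111, sides at rows 200 and 332, bolts (131,211) and (126,320), dot (134,262).

Run:
```python
from h import *
np.set_printoptions(precision=4,suppress=True)
c=load('top3'); f=lambda U,V:(180+(U+.5)/4-.5,200+(V+.5)/4-.5)
for n,U,V,z in [('front',111,211,.008),('front',110,322,.008),('up',131,200,.008),('lo',131,332,.008),('lo2',400,332,.008),('b',131,211,.008),('b',126,320,.008),('dot',134,262,.077)]: print(n,atz(c,*f(U,V),z))
```

```text
front [0.5788 0.2603 0.008 ]
front [0.5087 0.2595 0.008 ]
up [0.5859 0.2478 0.008 ]
lo [0.5024 0.2462 0.008 ]
lo2 [0.5025 0.0767 0.008 ]
b [0.5789 0.2477 0.008 ]
b [0.5099 0.2495 0.008 ]
dot [0.5435 0.2314 0.077 ]
```

>>> servo_tool(motion=[[[-2.5,-0.2,1,0.1,1],[-2.5,-0.2,2,0.1,1],[-2.5,-0.2,2,0.1,1],[-2.5,-0.2,2,0.1,1],[-2.5,-0.2,2,0.1,1]]])

```text
time_s: 8.45
eef_pos: [0.5407, 0.0354, 0.1553]
eef_rot: [-0.0, 0.708, 0.706, 0.0]
wrist_force: [0.5, -1.0, 0.8]
opening: -0.001
grasp_force: 0.0
```

Run:
```python
from h import *
go(.544,.033,.15,90);print(ctrl.get_obs()['opening'])
```

```text
t 8.45 pos [0.5407 0.0354 0.1553] yaw 89.88 F [ 0.5 -1.   0.8] move [-0.24  0.33  0.53] twist -0.12
-0.0011812616211426927
```

>>> servo_tool(motion=[[[0,0.3,1,0,1],[-0.3,0.3,2.5,0,1],[-0.8,0.3,4.2,0,1],[-1.3,0.3,6,0,1],[-1.7,0.3,7.6,0,1]]])

```text
time_s: 8.95
eef_pos: [0.545, 0.0177, 0.0792]
eef_rot: [0.001, 0.708, 0.706, 0.001]
wrist_force: [0.5, 3.3, 5.5]
opening: -0.005
grasp_force: 2.6
```

>>> servo_tool(motion=[[[-0.1,0,0.5,0,1],[-0.1,0,0.8,0,1],[-0.1,0,0.9,0,1],[-0.1,0,0.9,0,1]]])

```text
time_s: 9.35
eef_pos: [0.5438, 0.0166, 0.0707]
eef_rot: [0.0, 0.708, 0.706, 0.0]
wrist_force: [-0.2, 1.8, 5.5]
opening: 0.001
grasp_force: 2.3
```

>>> servo_tool(motion=[[[0,0,0.15,0,1],[0,0,0.25,0,1],[0,0,0.25,0,1]]])

```text
time_s: 9.65
eef_pos: [0.5439, 0.0165, 0.0692]
eef_rot: [0.0, 0.708, 0.706, 0.0]
wrist_force: [-4.7, 0.9, 13.1]
opening: 0.002
grasp_force: 6.5
```

Stop reached (13 N at z 0.069). Up stroke, then the second down.

>>> servo_tool(motion=[[[0.2,0,-1.5,0,1],[0.6,0,-3.5,0,1],[1.2,0,-5.5,0,1],[1.7,0,-7.5,0,1],[1.8,0,-9,0,1]]])

```text
time_s: 10.15
eef_pos: [0.5437, 0.035, 0.1596]
eef_rot: [0.0, 0.708, 0.706, 0.0]
wrist_force: [1.5, -0.4, 0.7]
opening: -0.001
grasp_force: 0.0
```

>>> servo_tool(motion=[[[0,0,0,0,1],[0,0,0,0,1],[0,0,0,0,1]]])

```text
time_s: 10.45
eef_pos: [0.5427, 0.0343, 0.1566]
eef_rot: [-0.001, 0.708, 0.706, -0.001]
wrist_force: [-0.4, -1.1, -0.0]
opening: 0.005
grasp_force: 0.0
```

>>> servo_tool(motion=[[[0,0,1,0,1],[-0.3,0,2.5,0,1],[-0.8,0,4.2,0,1],[-1.3,0,6,0,1],[-1.7,0,7.6,0,1]]])

```text
time_s: 10.95
eef_pos: [0.5442, 0.0169, 0.081]
eef_rot: [0.001, 0.709, 0.706, 0.001]
wrist_force: [1.0, 6.0, 8.5]
opening: 0.002
grasp_force: 4.6
```

>>> servo_tool(motion=[[[-0.1,0,0.6,0,1],[-0.1,0,1,0,1],[-0.1,0,1.2,0,1],[-0.1,0,1.3,0,1],[-0.1,0,1.3,0,1]]])

```text
time_s: 11.45
eef_pos: [0.5439, 0.0158, 0.0693]
eef_rot: [0.0, 0.708, 0.706, -0.0]
wrist_force: [-4.5, -1.6, 14.9]
opening: 0.004
grasp_force: 7.5
```

```bash
cat >> h.py <<'E'
def chk(n):
    np.set_printoptions(precision=4,suppress=True)
    c=snap('side',n+'s'); t=snap('top',n+'t')
    for u,v in [(204,253),(210,258),(219,258)]: print('tab z',dep(t,u,v))
    for v in (215,265,320): print('plate near',dep(t,185,v),'far',dep(t,70,v))
E
python3 - <<'E'
from h import *
go(.544,.0165,.0692,90); chk('p2')
t=load('top0')
for v in (215,265,320): print('plate0',dep(t,185,v),'far',dep(t,70,v))
E
```

```text
t 11.45 pos [0.5439 0.0158 0.0693] yaw 89.8 F [-4.5 -1.6 14.9] move [0.07 0.01 0.01] twist -0.2
tab z [ 0.5779  0.2708 -0.0012]
tab z [0.5603 0.2381 0.0823]
tab z [0.5602 0.2165 0.0835]
plate near [0.6609 0.295  0.1018] far [0.6611 0.5679 0.0944]
plate near [0.5427 0.2923 0.1014] far [0.5426 0.5616 0.0964]
plate near [0.4151 0.2885 0.104 ] far [0.4149 0.5564 0.0955]
plate0 [0.6617 0.2965 0.096 ] far [0.661  0.5674 0.0953]
plate0 [0.5429 0.2933 0.0971] far [0.5427 0.5622 0.0953]
plate0 [0.4146 0.2905 0.0957] far [0.4149 0.5567 0.0949]
```

Working: tab-side plate is up about 6 mm and the far side is unchanged. Third and fourth strokes.

>>> servo_tool(motion=[[[0.2,0,-1.5,0,1],[0.6,0,-3.5,0,1],[1.2,0,-5.5,0,1],[1.7,0,-7.5,0,1],[1.8,0,-9,0,1]]])

```text
time_s: 12.05
eef_pos: [0.5432, 0.035, 0.159]
eef_rot: [-0.0, 0.708, 0.706, -0.0]
wrist_force: [0.6, -1.0, 0.3]
opening: 0.0
grasp_force: 0.0
```

>>> servo_tool(motion=[[[0,0,0,0,1],[0,0,0,0,1],[0,0,0,0,1]]])

```text
time_s: 12.35
eef_pos: [0.5425, 0.0343, 0.1571]
eef_rot: [-0.001, 0.708, 0.706, -0.001]
wrist_force: [0.5, -0.1, -0.2]
opening: 0.002
grasp_force: 0.0
```

>>> servo_tool(motion=[[[0,0,1,0,1],[-0.3,0,2.5,0,1],[-0.8,0,4.2,0,1],[-1.3,0,6,0,1],[-1.7,0,7.6,0,1]]])

```text
time_s: 12.85
eef_pos: [0.5442, 0.0167, 0.082]
eef_rot: [0.001, 0.709, 0.706, 0.0]
wrist_force: [0.8, 3.8, 8.4]
opening: 0.002
grasp_force: 4.3
```

>>> servo_tool(motion=[[[-0.1,0,0.6,0,1],[-0.1,0,1,0,1],[-0.1,0,1.2,0,1],[-0.1,0,1.3,0,1],[-0.1,0,1.3,0,1]]])

```text
time_s: 13.35
eef_pos: [0.544, 0.0155, 0.0697]
eef_rot: [0.001, 0.708, 0.706, -0.0]
wrist_force: [-2.5, -3.1, 10.0]
opening: -0.004
grasp_force: 4.8
```

Run:
```python
from h import *
go(.544,.0165,.0692,90); chk('p3')
```

```text
t 13.35 pos [0.544  0.0155 0.0697] yaw 89.8 F [-2.5 -3.1 10. ] move [0.1  0.   0.05] twist -0.2
tab z [ 0.5778  0.2707 -0.0009]
tab z [0.5598 0.2365 0.0903]
tab z [0.5599 0.2153 0.0899]
plate near [0.6603 0.2941 0.1056] far [0.6606 0.5661 0.098 ]
plate near [0.5424 0.2909 0.1066] far [0.5426 0.5611 0.0975]
plate near [0.4152 0.288  0.1059] far [0.4149 0.5564 0.0955]
```

>>> servo_tool(motion=[[[0,0,0.1,0,1],[0,0,0.1,0,1]]])

```text
time_s: 13.65
eef_pos: [0.544, 0.0155, 0.0693]
eef_rot: [0.001, 0.708, 0.706, -0.0]
wrist_force: [-3.5, -1.7, 16.2]
opening: -0.0
grasp_force: 7.4
```

>>> servo_tool(motion=[[[0.2,0,-1.5,0,1],[0.6,0,-3.5,0,1],[1.2,0,-5.5,0,1],[1.7,0,-7.5,0,1],[1.8,0,-9,0,1]]])

```text
time_s: 14.15
eef_pos: [0.5433, 0.035, 0.1589]
eef_rot: [-0.0, 0.708, 0.706, 0.0]
wrist_force: [-0.2, 0.2, -0.9]
opening: 0.0
grasp_force: 0.0
```

>>> servo_tool(motion=[[[0,0,0,0,1],[0,0,0,0,1],[0,0,0,0,1]]])

```text
time_s: 14.45
eef_pos: [0.5425, 0.0343, 0.157]
eef_rot: [-0.001, 0.708, 0.706, -0.001]
wrist_force: [0.3, 0.6, -1.0]
opening: -0.003
grasp_force: 0.0
```

>>> servo_tool(motion=[[[0,0,1,0,1],[-0.3,0,2.5,0,1],[-0.8,0,4.2,0,1],[-1.3,0,6,0,1],[-1.7,0,7.6,0,1]]])

```text
time_s: 14.95
eef_pos: [0.5443, 0.0167, 0.0821]
eef_rot: [0.001, 0.708, 0.706, 0.001]
wrist_force: [0.3, 3.0, 8.9]
opening: 0.001
grasp_force: 4.2
```

>>> servo_tool(motion=[[[-0.1,0,0.6,0,1],[-0.1,0,1,0,1],[-0.1,0,1.2,0,1],[-0.1,0,1.4,0,1],[-0.1,0,1.4,0,1]]])

```text
time_s: 15.45
eef_pos: [0.544, 0.0155, 0.0693]
eef_rot: [0.001, 0.708, 0.706, -0.0]
wrist_force: [-4.5, -1.3, 15.0]
opening: 0.0
grasp_force: 7.6
```

Run:
```python
from h import *
go(.544,.0165,.0692,90); chk('p4')
c=load('p4s'); cv2.imwrite('pics/crop5.png',cv2.resize(c['pixels'][150:480,150:420,::-1],None,fx=1.8,fy=1.8,interpolation=cv2.INTER_CUBIC))
```

```text
t 15.45 pos [0.544  0.0155 0.0693] yaw 89.8 F [-4.5 -1.3 15. ] move [ 0.1  -0.    0.01] twist -0.2
tab z [0.5777 0.2702 0.0017]
tab z [0.5596 0.2356 0.0945]
tab z [0.5595 0.2141 0.0963]
plate near [0.6595 0.2925 0.1116] far [0.6609 0.5671 0.096 ]
plate near [0.5421 0.2891 0.1141] far [0.5426 0.5616 0.0966]
plate near [0.4156 0.2864 0.1121] far [0.415  0.5559 0.0964]
```

View pics/crop5.png

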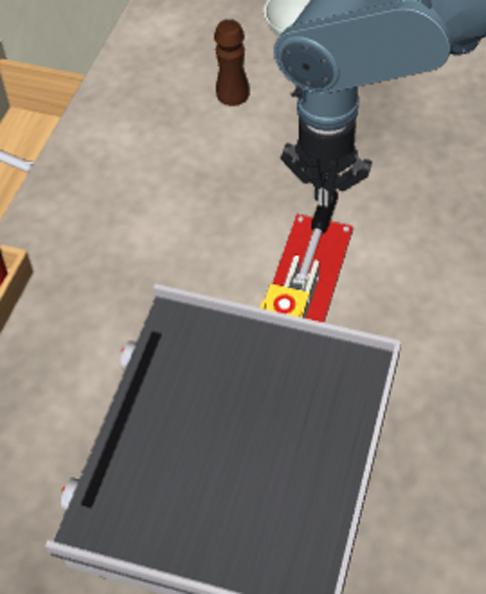

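The tab is up about 18 mm, so the feet are about 14.5 mm clear. The tab dot (284,303 in the crop) sits over the jack, the handle is held on its stop at 15 N, and the mill and bowl are undisturbed. Handing in.

```bash
python3 -c "
from bench import ctrl
print(ctrl.hand_in())"
```

```text
the job is handed in; nothing more can be done
None
```

The job is handed in: the jack stands about 1 mm off centre under the lift pad, and after four full strokes both tab-side feet are about 14 mm clear by camera measurement, with the handle held fully down on its stop.

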